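# Scoop the turned bushes into the jar and close it

## Task

With the bench scoop, scoop the three brass bushes out of the blue catch tray and tip them into the open clear jar; they are clean finished work, so never touch them with the fingers. Then lay the scoop down flat and close the jar with its lid, knob up and fully home. Do not disturb the oil bottle, the collet rack or the loupe.

Things in the scene. Friction and masses are not known exactly. Their poses are not given: they have to be found in the camera images.
- scoop: steel bench scoop, 230 g, lying flat on the bench at the start. Origin: underside, centre of the pan; +x towards the open mouth, z up. Pan 84 mm long (x -42 to 42), 82 mm wide outside, 77 inside; floor 1.6 mm thick, tapering over the last 25 mm to a sharp lip at x = 42; side walls fall from 34 mm high at the back to 4 mm near the lip; back wall 34 mm high at x = -42
- scoop_grip (a point): where to take the scoop's handle, on its axis: x = -91, y = 0, z = 58 mm in the scoop's frame, same axes. A cranked neck on the back wall carries the handle: a straight, flat-sided dark wooden bar 95 mm long, 22 mm wide (along y), 18 mm thick, rising rearwards at 10 degrees from x = -52, z = 51 mm to x = -146, z = 67 mm
- tray: light-blue steel catch tray, open on top, fixed to the bench. Origin: centre of its underside; x along it, away from the robot; z up. Outside 236 x 146 x 25 mm high; walls 3 mm, floor 2.5 mm; inside 230 x 140 mm. The bushes stand in its far half within a width of 60 mm: pushed along +x they slide until the far end wall stops them, then the lip, kept on the floor, slides under them
- bush1: turned brass bush, a solid plain cylinder 24 mm in diameter and 20 mm high with 2 mm chamfers, a dark groove and a dark bore mark on both ends, 70 g; origin at its centre; stands on end in the tray (z axis up) at the start
- bush2: turned brass bush, a solid plain cylinder 24 mm in diameter and 20 mm high with 2 mm chamfers, a dark groove and a dark bore mark on both ends, 70 g; origin at its centre; stands on end in the tray (z axis up) at the start
- bush3: turned brass bush, a solid plain cylinder 24 mm in diameter and 20 mm high with 2 mm chamfers, a dark groove and a dark bore mark on both ends, 70 g; origin at its centre; stands on end in the tray (z axis up) at the start
- jar: open clear jar with a steel band at the rim and at the foot, empty, loose, 550 g. Origin: centre of its underside; z up. Outside diameter 116 mm (121 mm over the bands), wall 5 mm, mouth 106 mm wide, 105 mm high, inner floor at 6 mm.
- lid: flat aluminium jar lid with a black knob, 120 g, rim down on the bench. Origin: centre of the underside of its plug; z up. The tapered plug (92 mm wide below, 100 above, 6 deep) enters the jar's mouth, a 116 mm flange rests on the rim: home, its origin is 99 mm above the jar's. Flange top 9.5 to 13 mm above the origin; knob 24 mm wide from 20 to 35 mm up, on a 14 mm neck, top at 38
- oil_bottle: amber oil bottle with a black cap and a paper label, 56 mm in diameter, 130 mm high; origin at the centre of its underside; leave it alone
- collet_rack: wooden block with twelve brass and dark collets standing in it, 130 x 90 x 48 mm; origin at the centre of its underside; leave it alone
- loupe: black hand magnifier lying flat, lens ring 64 mm in diameter with a 75 mm handle to its +y, 12 mm thick; origin at the centre of the lens, underside; leave it alone

How it is judged:
On the way, in this order (a step that is already met when the one before it is completed fails the run):
1. at least one bush is carried in the pan of the scoop, clear above the tray (its centre more than 60 mm above the bench) (((x of bush1 in the frame of scoop between -0.045 and 0.045 m and y of bush1 in the frame of scoop between -0.042 and 0.042 m and z of bush1 in the frame of scoop between 0 and 0.05 m and height (world z) of bush1 above 0.06 m) or (x of bush2 in the frame of scoop between -0.045 and 0.045 m and y of bush2 in the frame of scoop between -0.042 and 0.042 m and z of bush2 in the frame of scoop between 0 and 0.05 m and height (world z) of bush2 above 0.06 m) or (x of bush3 in the frame of scoop between -0.045 and 0.045 m and y of bush3 in the frame of scoop between -0.042 and 0.042 m and z of bush3 in the frame of scoop between 0 and 0.05 m and height (world z) of bush3 above 0.06 m))), for 0.2 s.
2. all three bushes are inside the jar (horizontal distance between each of bush1, bush2, bush3 and jar below 0.052 m and z of bush1 in the frame of jar between 0 and 0.092 m and z of bush2 in the frame of jar between 0 and 0.092 m and z of bush3 in the frame of jar between 0 and 0.092 m), for 0.2 s.
At the end, for the whole second after the job is handed in: All three bushes in the jar, which stands upright on the bench; lid on it, knob up, centred within 6 mm, level within 0.05 rad, its origin 95 to 102 mm above the jar's; scoop lying flat (tilt under 0.12 rad, origin under 12 mm high: on the bench or in the tray); all at rest (all of step 2 and angle between jar's own z axis and vertical below 0.06 rad and height (world z) of jar below 0.006 m and horizontal distance between lid and jar below 0.006 m and z of lid in the frame of jar between 0.095 and 0.102 m and angle between lid's own z axis and vertical below 0.05 rad and angle between scoop's own z axis and vertical below 0.12 rad and height (world z) of scoop below 0.012 m and linear speed of each of jar, lid, scoop, bush1, bush2, bush3 below 0.02 m/s); the robot touches nothing.
It fails at once if the fingers touch a bush (contact force between the fingers and bush1 above 0.5 N or contact force between the fingers and bush2 above 0.5 N or contact force between the fingers and bush3 above 0.5 N).
It fails at once if the oil bottle, the collet rack or the loupe is moved by more than 20 mm (distance of any of oil_bottle, collet_rack, loupe from where it was at the start of the episode above 0.02 m).
It fails at once if the jar is tipped by more than 0.35 rad (angle between jar's own z axis and vertical above 0.35 rad).
It also fails if it takes over 72 s, if anything falls off the work surface, if the arm or the gripper's body presses on something with over 40 N, if the wrist force passes 120 N, or if a joint passes its speed limit or range.

## Robot

A 7-joint arm with a two-finger parallel gripper is mounted at the origin on the work surface. World frame = base frame: x ahead of the robot, y to its left, z up, the work surface at z = 0. Lengths are in m, angles in rad, forces in N, time in s.
With the tool pointing down it reaches from about 0.425 to 0.875 m from the base axis. Payload 8.4 kg.
Tool frame: the origin (TCP) lies at the very end of the fingers, on their centre line; the grasp point (between the pads) lies 19 mm behind it (env.grasp_offset is the distance from the TCP to the grasp point, in m); z points along the fingers, y is the line along which they close (so a half turn about z gives the same grasp; the last joint's range is limited). The gripper opens to 87 mm and grips with 3 to 60 N. Pads are 19 mm wide; open, the fingers measure 117 mm over their backs; the gripper's body (75 mm by 190 mm) begins 51 mm behind the grasp point.
Start: joints at [1.166, 0.333, 0.04, 1.465, -0.013, 1.343, -0.059], TCP at [0.196, -0.62, 0.223] pointing down, gripper open.
Joint ranges: [-2.58, 2.58], [-0.38, 2.09], [-1.3, 1.39], [0.25, 2.4], [-1.5, 4.64], [0.08, 2.09], [-2.65, 2.65]. Speed limits (rad/s): [2.22, 2.22, 2.79, 2.79, 3.14, 3.14, 3.14].

## Interface

Orientations are given as a unit quaternion [w, x, y, z].
In Python, from rig import env gives the robot as it stands. The module is installed in compiled form; this text tells all that it offers.
- The arm moves only by the tool send_rows, never from a script. Its argument "rows" is one flat list of numbers, 5 for each row, row after row: the opening, from 0 (shut) to 1 (fully open), then the shift along the world's x, y, z in mm, then the turn about the world's z in rad. In form: [claw, tx, ty, tz, spin, claw, tx, ty, tz, spin, ...]. A call has 1 to 5 rows; each row is the pose to reach, as a shift and turn from the pose commanded when the call began; what a row does not reach only later rows make up. A row lasts 1/12 s, in which the tool goes at most 41.7 mm and 7.16 degrees, less where a joint would pass 70% of its speed; a pose out of reach is approached as far as the arm can. A call with a gripper value outside its range is refused whole. The fingers move at their own pace and stop on an object; "force" is the grip in N (left out, the last holds). Time passes only in rows, so rows that repeat a pose let the fingers close. It gives the time, the measured TCP pose, the force, the opening and the grip force at its end, in the units of the state.
- env.state(): the state, without advancing time (a new reading comes with each control period).
- env.capture(name): name is "scene" or "side" or "wrist"; returns a dict with "color" (480x640x3 uint8, blue, green, red), "range_z" (480x640 float32, m along the optical axis (not along the pixel's ray), 0 where there is no reading), "fx", "fy", "cx", "cy" (pixels), "pose" (4x4, takes a point from camera to world coordinates); the wrist camera has in their place "hand_eye" (4x4, takes a point from camera to tool coordinates, whose origin is the TCP and whose axes are the flange's). Camera axes: x right, y down, z forward; pixel columns grow to the right and rows downward; lengths in m; the calibration is good to about 2 mm. A picture is of the moment at which its call begins: read the wrist's pose just before it.
- env.sign_off(): hands the job in; it is judged then, once.
Trained networks look in the newest picture that a camera, given by its name, has taken for a name from the list of things; names that differ only in an ending like _2 or _b are one class to them, and where a whole thing is asked for, a point or a joint stands for the part that bears it (a point fixed in the world has none). Each returns a list of dicts, best first, with "conf" (0 to 1); they miss things now and then, are a little off and sometimes report something else, mostly with a low value. They report only what shows in the picture. A call takes as long as a camera call.
- env.masks_of(camera, query): "region" (480x640 bool, what is visible of it).
- env.tip_of(camera, query): "centre" ([x, y, z] in m, in world coordinates, good to about 4 mm: a listed point, or the origin of a listed thing).
The state is a dict: "t": time; "qpos": joint angles; "joint_velocities": joint speeds; "effort": joint torques, N m; "tcp_pos": TCP position; "tool_rot": TCP orientation; "ft_force": force on the tool from outside, world axes, zero at the start; "moment": the same for the moment, N m; "gripper_width": opening from 0.0 (shut) to 1.0 (fully open); "gripper_force": force on a finger pad.
Only numpy, scipy, OpenCV 4.12 (cv2) and the standard library are available. Lean on these libraries where they do the work, as an engineer would, in place of code of your own. Each camera call takes 0.05 s, during which the arm holds its last target. There are 200 camera calls.

## Working session

There is one attempt and no reset: what is moved stays moved. The work goes in short steps, Python scripts to look and compute and a tool call to move; the robot and the scene stay as the last step left them, time stands still between calls to the robot, and variables do not carry over. Pictures are saved under pics/ and viewed, at most 10 in all, crops included, and the job is handed in when it is done.

Besides the shell and the picture viewer there is one more tool, called after "Emit:" as name(argument=value, ...) on one line, values as JSON. send_rows: Moves the arm, as the interface text tells. Its arguments: {"type":"object","properties":{"rows":{"type":"array","items":{"type":"number"}},"force":{"type":"number"}},"required":["rows"]}

```bash
mkdir -p pics
cat > h.py <<'E'
import numpy as np, cv2
from rig import env
from scipy.spatial.transform import Rotation as R
def T():
    s=env.state(); M=np.eye(4); q=s["tool_rot"]; M[:3,:3]=R.from_quat([q[1],q[2],q[3],q[0]]).as_matrix(); M[:3,3]=s["tcp_pos"]; return M
def cap(n):
    M=T(); c=env.capture(n)
    if n=="wrist": c["pose"]=M@c["hand_eye"]
    return c
def pts(c,mask=None):
    z=c["range_z"]; v,u=np.nonzero((z>0)&(mask if mask is not None else True)); d=z[v,u]
    P=np.c_[(u-c["cx"])*d/c["fx"],(v-c["cy"])*d/c["fy"],d]
    return P@c["pose"][:3,:3].T+c["pose"][:3,3]
E
cat > a.py <<'E'
from h import *
print(env.state()["tool_rot"],env.state()["gripper_width"])
im=[]
for n in ("scene","side"):
    c=cap(n); im.append(c["color"])
    print(n,c["pose"][:3,3].round(3))
    for q in ["scoop","scoop_grip","tray","bush1","jar","lid","oil_bottle","collet_rack","loupe"]:
        r=env.tip_of(n,q); print(q,[(np.round(x["centre"],3).tolist(),round(x["conf"],2)) for x in r[:4]])
cv2.imwrite("pics/a.png",im[0]); cv2.imwrite("pics/b.png",im[1])
E
python3 a.py
```

```text
[-7.85970040e-04  9.88332440e-01  1.52310004e-01 -1.78898742e-04] 1.0005544682877818
scene [ 1.342 -0.199  0.999]
scoop [([0.567, 0.097, -0.0], 0.95), ([0.476, 0.111, 0.055], 0.34)]
scoop_grip [([0.478, 0.11, 0.058], 0.77)]
tray [([0.56, -0.101, 0.003], 0.79)]
bush1 [([0.594, -0.12, 0.01], 0.61), ([0.602, -0.091, 0.013], 0.49), ([0.642, -0.107, 0.016], 0.42)]
jar [([0.513, -0.319, -0.0], 0.58)]
lid [([0.517, 0.313, 0.002], 0.82)]
oil_bottle [([0.618, -0.506, 0.001], 0.83), ([0.513, 0.314, 0.003], 0.47)]
collet_rack [([0.629, 0.52, -0.003], 0.83)]
loupe [([0.815, -0.011, 0.001], 0.6)]
side [0.321 0.767 0.966]
scoop [([0.565, 0.102, 0.002], 0.58)]
scoop_grip [([0.473, 0.111, 0.06], 0.92)]
tray [([0.553, -0.101, -0.002], 0.58)]
bush1 [([0.639, -0.113, 0.007], 0.59), ([0.599, -0.122, 0.009], 0.55), ([0.604, -0.092, 0.009], 0.38)]
jar [([0.511, -0.314, 0.002], 0.64)]
lid [([0.517, 0.308, 0.005], 0.93)]
oil_bottle [([0.623, -0.503, 0.004], 0.56)]
collet_rack []
loupe [([0.821, -0.016, -0.003], 0.7), ([0.474, 0.11, 0.062], 0.34)]
```

View pics/a.png

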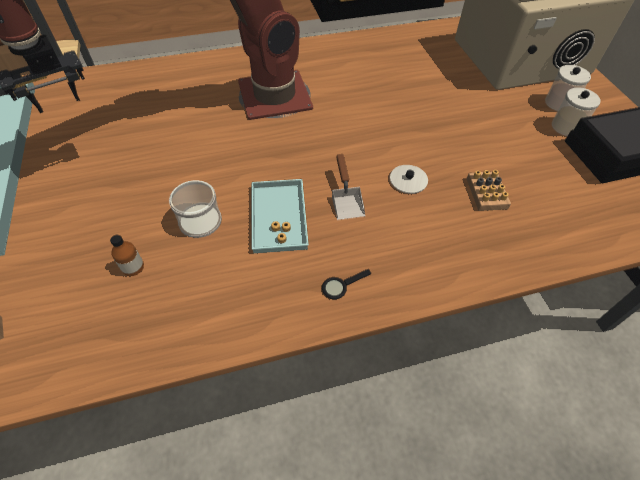

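View pics/b.png

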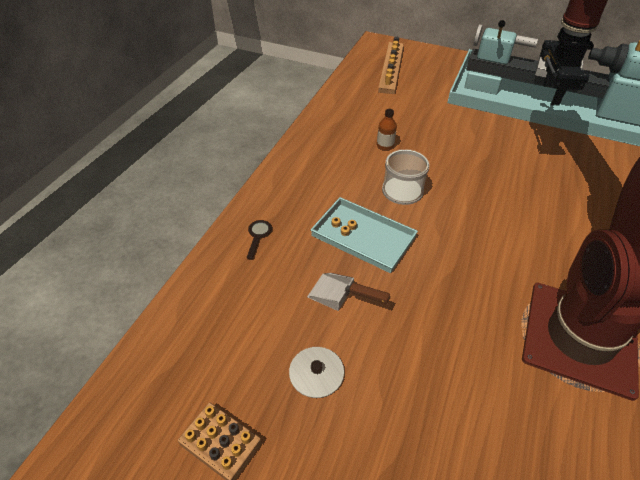

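```bash
cat > b.py <<'E'
from h import *
import sys
def meas(names,qs):
  for n in names:
    c=cap(n)
    for q in qs:
        for r in env.masks_of(n,q)[:3 if q=="bush1" else 1]:
            P=pts(c,r["region"]); 
            if len(P)<20: continue
            z=P[:,2]; 
            if q=="tray": P=P[z<.035]; 
            if q=="scoop": P=P[z>.045]
            if q=="jar": P=P[z>.095]
            if q=="lid": P=P[(z>.003)&(z<.02)]
            if q=="bush1": P=P[z>.019]
            if len(P)<8: continue
            rc=cv2.minAreaRect((P[:,:2]*1000).astype(np.float32))
            (x,y),rad=cv2.minEnclosingCircle((P[:,:2]*1000).astype(np.float32))
            print(n,q,round(r["conf"],2),len(P),"rect",np.round(rc[0]+rc[1],1),round(rc[2],1),"med",np.round(np.median(P,0)*1000,1),"zmax",round(np.percentile(P[:,2],97)*1000,1),"circ",round(x,1),round(y,1),round(rad,1))
  return c
if __name__=="__main__":
    meas(sys.argv[1].split(","),sys.argv[2].split(","))
E
python3 b.py scene,side tray,scoop,jar,lid,bush1,loupe
```

```text
scene tray 0.63 3579 rect [555.2 -98.4 149.8 247.7] 79.9 med [550.5 -99.3   2.8] zmax 25.5 circ 556.8 -100.8 138.0
scene scoop 0.66 229 rect [478.6 111.4  22.3 104.5] 84.4 med [480.3 109.2  64.1] zmax 74.5 circ 478.3 108.9 52.3
scene jar 0.78 446 rect [ 514.1 -316.7  117.2  119.9] 60.5 med [ 525.4 -317.2  101.6] zmax 106.5 circ 513.2 -316.5 61.3
scene lid 0.95 784 rect [514.9 312.7 114.8 115. ] 41.5 med [522.7 307.3  10.4] zmax 15.0 circ 515.9 312.3 59.4
scene bush1 0.38 35 rect [605.  -89.9  19.2  19.9] 45.7 med [606.  -90.2  21.3] zmax 25.8 circ 605.6 -90.1 12.0
scene loupe 0.71 594 rect [803.8  18.9  60.6 134.6] 25.5 med [812.3  -3.8   7.8] zmax 12.3 circ 813.2 23.4 68.3
side scoop 0.97 424 rect [472.  113.9  22.3 103.8] 85.4 med [466.8 117.4  65. ] zmax 74.7 circ 472.0 113.5 51.9
side jar 0.85 359 rect [ 508.2 -314.8  117.9  119. ] 17.0 med [ 508.2 -300.3  100.8] zmax 105.9 circ 506.4 -315.2 61.2
side lid 0.65 2069 rect [513.2 312.4 114.  115.6] 60.0 med [510.1 318.7  10.5] zmax 14.4 circ 514.6 312.1 59.5
side bush1 0.65 38 rect [601.2 -86.4  18.5  23.4] 20.7 med [599.8 -86.7  21.1] zmax 24.2 circ 600.3 -86.4 12.7
side bush1 0.4 39 rect [ 634.9 -107.8   21.    21. ] 73.4 med [ 634.9 -107.7   21.6] zmax 25.3 circ 635.0 -108.9 11.5
side loupe 0.8 487 rect [813.8  20.8  59.1 144.7] 0.4 med [806.2  -0.9   6.8] zmax 11.2 circ 805.6 20.5 73.5
```

Emit:
send_rows(rows=[1, 30, 40, 15, 0.1, 1, 60, 80, 30, 0.2, 1, 90, 120, 45, 0.305, 1, 120, 160, 60, 0.305, 1, 150, 200, 80, 0.305])

```text
t: 2.12
tcp_pos: [0.3158, -0.4588, 0.2848]
tool_rot: [-0.0, 0.954, 0.301, -0.0]
ft_force: [0.7, -0.3, -0.4]
gripper_width: 1.0
gripper_force: 0.0
```

Emit:
send_rows(rows=[1, 22, 30, 8, -0.12, 1, 44, 60, 16, -0.24, 1, 66, 90, 24, -0.35, 1, 80, 125, 32, -0.47, 1, 90, 160, 40, -0.59])

```text
t: 2.53
tcp_pos: [0.4059, -0.2995, 0.3245]
tool_rot: [-0.0, 1.0, 0.009, 0.0]
ft_force: [0.6, 0.2, 0.4]
gripper_width: 1.001
gripper_force: 0.0
```

Emit:
send_rows(rows=[1, 20, 35, 0, -0.12, 1, 40, 70, 0, -0.12, 1, 60, 110, 0, -0.12, 1, 70, 150, 0, -0.12, 1, 80, 180, 0, -0.12])

```text
t: 2.95
tcp_pos: [0.4853, -0.1185, 0.3245]
tool_rot: [-0.0, 0.999, -0.048, 0.0]
ft_force: [0.6, -0.6, 0.1]
gripper_width: 0.998
gripper_force: 0.0
```

Emit:
send_rows(rows=[1, 0, 30, 0, 0, 1, 0, 60, 0, 0, 1, 0, 70, 0, 0, 1, 0, 70, 0, 0, 1, 0, 70, 0, 0])

```text
t: 3.37
tcp_pos: [0.4848, -0.0519, 0.3244]
tool_rot: [0.0, 0.999, -0.048, 0.0]
ft_force: [0.3, -0.5, 0.5]
gripper_width: 1.004
gripper_force: 0.0
```

```bash
cat >> b.py <<'E'
    c=cap("wrist"); cv2.imwrite("pics/w%.2f.png"%env.state()["t"],c["color"]); print(c["hand_eye"].round(3))
E
python3 b.py wrist tray,scoop,bush1; ls pics
```

```text
wrist tray 0.75 24232 rect [ 554.  -101.3  159.1  252.3] 78.4 med [ 561.8 -102.8    2.3] zmax 25.3 circ 554.4 -105.0 142.9
wrist scoop 0.87 1666 rect [475.4 110.4  22.7 102.3] 85.0 med [474.  107.7  65.4] zmax 74.5 circ 475.2 108.3 51.3
wrist bush1 0.91 343 rect [ 636.2 -109.3   22.8   22.3] 59.5 med [ 636.  -109.3   21.9] zmax 23.7 circ 636.3 -109.6 11.8
wrist bush1 0.83 318 rect [ 592.8 -118.    22.6   22.8] 38.4 med [ 592.9 -117.5   21.8] zmax 23.4 circ 592.9 -117.6 11.8
wrist bush1 0.81 321 rect [602.4 -89.9  22.3  22.9] 38.4 med [602.1 -89.5  21.9] zmax 23.8 circ 602.1 -89.8 11.7
[[ 0.    -0.961 -0.278  0.076]
 [ 1.     0.     0.    -0.001]
 [-0.    -0.278  0.961 -0.162]
 [ 0.     0.     0.     1.   ]]
a.png
b.png
w3.62.png
```

View pics/w3.62.png

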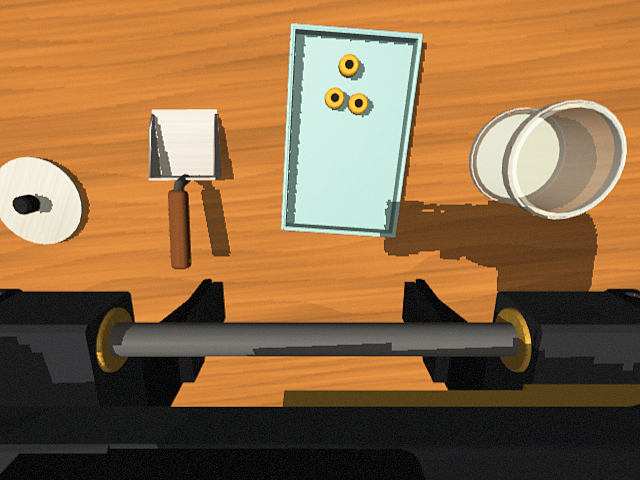

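Run:
```python
from h import *
c=cap("wrist"); 
r=env.masks_of("wrist","tray")[0]["region"]; P=pts(c,cv2.dilate(r.astype(np.uint8),np.ones((7,7)))>0)
# wall-top points
W=P[(P[:,2]>.021)&(P[:,2]<.028)]*1000
t=np.deg2rad(np.arange(-15,10,.25)); 
# project on tray axes: far wall line and side wall lines via histogram sharpness
best=[]
for a in t:
    x=W[:,0]*np.cos(a)+W[:,1]*np.sin(a); y=-W[:,0]*np.sin(a)+W[:,1]*np.cos(a)
    h=np.histogram(y,np.arange(-400,400,2))[0]; k=np.histogram(x,np.arange(0,900,2))[0]
    best.append((np.sum(h**2.)+np.sum(k**2.),a,np.percentile(x,[1,99]),np.percentile(y,[1,99])))
b=max(best,key=lambda q:q[0]); a=b[1]; print("yaw",np.rad2deg(a),b[2],b[3])
cx=np.mean(b[2]);cy=np.mean(b[3]); print("centre",cx*np.cos(a)-cy*np.sin(a),cx*np.sin(a)+cy*np.cos(a))
m=env.masks_of("wrist","scoop")[0]["region"]; P=pts(c,m)*1000; H=P[P[:,2]>45][:,:2]
d=H-H.mean(0); v=np.linalg.svd(d)[2][0]; print("handle yaw",np.rad2deg(np.arctan(v[1]/v[0])))
L=P[P[:,2]<6][:,:2]; print("pan floor",cv2.minAreaRect(L.astype(np.float32)),"all low",cv2.minAreaRect(P[P[:,2]<42][:,:2].astype(np.float32)))
print(env.tip_of("wrist","scoop_grip"),env.tip_of("wrist","scoop"),env.tip_of("wrist","tray"))
```

```text
yaw -9.5 [442.92023241 682.58095511] [-83.09389299  67.13146491]
centre 553.7155276120045 -100.75239468550303
handle yaw -5.1352718169869895
pan floor ((502.190185546875, 108.51234436035156), (86.9667739868164, 214.52505493164062), 85.18749237060547) all low ((502.190185546875, 108.51234436035156), (86.9667739868164, 214.52505493164062), 85.18749237060547)
[{'centre': [0.4742, 0.1117, 0.0611], 'conf': 0.76}] [{'centre': [0.5659, 0.102, 0.0002], 'conf': 0.57}] []
```

Emit:
send_rows(rows=[1, -2, 35, 0, 0, 1, -5, 70, -30, 0, 1, -8, 105, -60, 0, 1, -10, 140, -95, 0, 1, -10, 162, -130, 0])

```text
t: 4.33
tcp_pos: [0.475, 0.1034, 0.2073]
tool_rot: [-0.0, 0.999, -0.048, 0.001]
ft_force: [1.8, 0.1, -0.1]
gripper_width: 0.997
gripper_force: 0.0
```

Emit:
send_rows(rows=[0.6, 0, 0, -30, 0, 0.6, 0, 0, -60, 0, 0.6, 0, 0, -60, 0, 0.6, 0, 0, -60, 0])

```text
t: 4.67
tcp_pos: [0.4742, 0.1008, 0.1469]
tool_rot: [0.0, 0.999, -0.048, -0.001]
ft_force: [0.4, 0.3, 0.2]
gripper_width: 0.782
gripper_force: 0.0
```

Run:
```python
from h import *
s=env.state(); print(s["t"],s["qpos"],s["tcp_pos"])
c=cap("wrist"); cv2.imwrite("pics/c.png",c["color"])
m=env.masks_of("wrist","scoop")[0]["region"]; P=pts(c,m)*1000; P=P[P[:,2]>48]
M=T(); Q=(P/1000-M[:3,3])@M[:3,:3]*1000
print("handle in tool: y by x")
for x in range(-70,60,20):
    k=Q[abs(Q[:,0]-x)<10]
    if len(k)>15: print(x,len(k),np.percentile(k[:,1],[3,50,97]).round(1),np.percentile(k[:,2],[5,50]).round(1))
print(env.tip_of("wrist","scoop_grip"))
```

```text
4.6667 [ 0.34599043  0.10554875 -0.67589769  1.92276584  0.07147142  1.13998152
 -2.02444054] [0.47419331 0.10075136 0.14688247]
handle in tool: y by x
-50 462 [-19.5 -10.1  -0.2] [73.8 75.2]
-30 859 [-19.4  -9.3   0.5] [75.6 78.1]
-10 873 [-19.1  -9.3   1.2] [79.4 81.5]
10 898 [-19.7  -9.2   0.6] [82.9 85.2]
30 865 [-19.5  -9.8  -0.2] [86.5 88.6]
50 151 [-14.3 -10.   -5.2] [95.8 98.9]
[{'centre': [0.4753, 0.1109, 0.0603], 'conf': 0.78}, {'centre': [0.5667, 0.1027, 0.0001], 'conf': 0.37}]
```

Emit:
send_rows(rows=[0.6, 1, 10, -35, 0, 0.6, 1, 10, -70, 0, 0.6, 1, 10, -95, 0, 0.6, 1, 10, -107, 0, 0.6, 1, 10, -107, 0], force=60)

```text
t: 5.23
tcp_pos: [0.4755, 0.1105, 0.0394]
tool_rot: [0.0, 0.999, -0.049, -0.001]
ft_force: [-0.1, -0.6, 0.4]
gripper_width: 0.6
gripper_force: 0.0
```

Emit:
send_rows(rows=[0, 0, 0, 0, 0, 0, 0, 0, 0, 0, 0, 0, 0, 0, 0, 0, 0, 0, 0, 0, 0, 0, 0, 0, 0])

```text
t: 5.65
tcp_pos: [0.4767, 0.111, 0.0413]
tool_rot: [-0.0, 0.999, -0.048, 0.001]
ft_force: [0.0, 1.0, -0.9]
gripper_width: 0.308
gripper_force: 0.0
```

Emit:
send_rows(rows=[0, 0, 0, 10, 0, 0, 0, 0, 30, 0, 0, 0, 0, 60, 0, 0, 0, 0, 60, 0, 0, 0, 0, 60, 0])

```text
t: 6.07
tcp_pos: [0.4771, 0.1112, 0.1022]
tool_rot: [-0.0, 0.999, -0.048, 0.002]
ft_force: [-0.2, -0.7, -2.6]
gripper_width: 0.248
gripper_force: 60.0
```

```bash
cat > pan.py <<'E'
from h import *
def pan(verb=True):
    c=cap("wrist"); M=T(); ms=env.masks_of("wrist","scoop")
    P=pts(c,ms[0]["region"]); Q=(P-M[:3,3])@M[:3,:3]*1000
    Q[:,2]=-Q[:,2]-19  # height rel. to grasp point
    # expected (flat): pan floor x 49..133, z -56.4
    H=Q[(Q[:,2]>-12)&(abs(Q[:,1])<14)&(Q[:,0]>10)&(Q[:,0]<36)]
    p=np.polyfit(H[:,0],H[:,2],1) if len(H)>20 else [0,0]
    F=Q[(Q[:,0]>20)&(abs(Q[:,1])<30)&(Q[:,2]<-35)]
    b=[0,0]
    if len(F)>50:
        b=np.polyfit(F[:,0],F[:,2],1)
        for _ in range(6):
            r=F[:,2]-np.polyval(b,F[:,0]); k=abs(r)<4
            if k.sum()>30: b=np.polyfit(F[k,0],F[k,2],1)
    print("t",env.state()["t"],"handle pitch deg",np.rad2deg(np.arctan(p[0]))+10,"floor pitch",np.rad2deg(np.arctan(b[0])),"floor z at x=90",np.polyval(b,90),"maxx",np.percentile(Q[:,0],99),"y",np.median(F[:,1]) if len(F) else None,"width",env.state()["gripper_width"],"gf",env.state()["gripper_force"])
    return c
if __name__=="__main__":
    c=pan(); cv2.imwrite("pics/p%.2f.png"%env.state()["t"],c["color"])
E
python3 pan.py
```

```text
t 6.1667 handle pitch deg -0.02302954728332729 floor pitch -0.8122670063059563 floor z at x=90 -63.322237837400024 maxx 134.20210757931713 y -0.12833896501013242 width 0.24541607806923987 gf 59.99436973594129
```

Emit:
send_rows(rows=[0, -8, -35, 0, -0.03, 0, -16, -72, 0, -0.07, 0, -24, -110, 0, -0.07, 0, -32, -148, 0, -0.07, 0, -39, -180, 0, -0.07])

```text
t: 6.58
tcp_pos: [0.435, -0.0715, 0.0992]
tool_rot: [0.0, 0.996, -0.084, -0.001]
ft_force: [0.7, 0.4, -1.9]
gripper_width: 0.247
gripper_force: 60.0
```

Emit:
send_rows(rows=[0, 0, -8, -15, 0, 0, 0, -8, -35, 0, 0, 0, -8, -45, 0, 0, 0, -8, -47, 0, 0, 0, -8, -47, 0])

```text
t: 7.0
tcp_pos: [0.4361, -0.0762, 0.0523]
tool_rot: [-0.0, 0.997, -0.083, -0.001]
ft_force: [0.3, 1.2, -2.5]
gripper_width: 0.247
gripper_force: 60.0
```

```bash
cat > st.py <<'E'
from h import *
c=cap("wrist"); M=T(); s=env.state(); print(s["t"],np.round(s["tcp_pos"],4),"yaw",2*np.arctan2(s["tool_rot"][2],s["tool_rot"][1]),s["ft_force"],s["qpos"].round(2) if hasattr(s["qpos"],"round") else s["qpos"])
for r in env.masks_of("wrist","bush1"):
    P=pts(c,r["region"]); 
    if len(P)<20: continue
    P=P[P[:,2]>np.percentile(P[:,2],95)-.004]
    Q=np.r_[cv2.minEnclosingCircle((P[:,:2]*1000).astype(np.float32))[0]]/1000
    t=(np.r_[Q,P[:,2].mean()]-M[:3,3])@M[:3,:3]*1000
    print("bush",round(r["conf"],2),"world",Q.round(4),P[:,2].mean().round(4),"tool xy",t.round(1))
import pan; c=pan.pan(); cv2.imwrite("pics/p%.2f.png"%env.state()["t"],c["color"])
E
python3 st.py
```

```text
7.05 [ 0.4369 -0.0762  0.0532] yaw -0.16515505794783872 [-0.18828971  0.44663485 -2.96981469] [ 0.57  0.12 -0.52  2.11  0.08  0.92 -1.73]
bush 0.73 world [ 0.4352 -0.0745] 0.0734 tool xy [ -2.   -1.5 -20.2]
t 7.2 handle pitch deg 2.7533305325631554 floor pitch -0.9926501504273236 floor z at x=90 -65.17738616938308 maxx 132.90284585626443 y 0.1990299039693527 width 0.2507132604878102 gf 59.994387896731496
```

```bash
ls pics
```

```text
a.png
b.png
c.png
p6.17.png
p7.20.png
w3.62.png
```

View pics/p7.20.png

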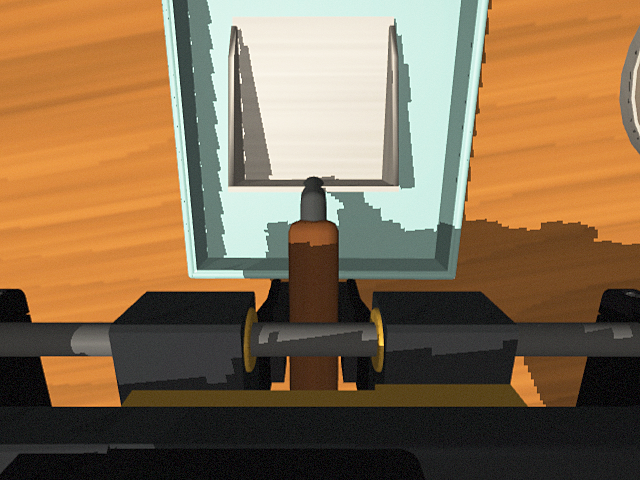

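Emit:
send_rows(rows=[0, 0, 0, -2, 0, 0, 0, 0, -3, 0, 0, 0, 0, -4, 0, 0, 0, 0, -4, 0])

```text
t: 7.53
tcp_pos: [0.437, -0.077, 0.0493]
tool_rot: [-0.0, 0.997, -0.083, 0.0]
ft_force: [0.5, 0.3, -2.0]
gripper_width: 0.244
gripper_force: 60.0
```

Emit:
send_rows(rows=[0, 0, 0, -1, 0, 0, 0, 0, -1, 0, 0, 0, 0, -2, 0, 0, 0, 0, -2, 0])

```text
t: 7.87
tcp_pos: [0.4365, -0.077, 0.0483]
tool_rot: [0.0, 0.997, -0.083, -0.001]
ft_force: [-11.0, 1.9, 20.1]
gripper_width: 0.252
gripper_force: 60.0
```

Emit:
send_rows(rows=[0, 0, 0, -1, 0, 0, 0, 0, -1, 0, 0, 0, 0, -2, 0, 0, 0, 0, -2, 0])

```text
t: 8.2
tcp_pos: [0.4355, -0.0768, 0.0467]
tool_rot: [0.0, 0.997, -0.083, -0.002]
ft_force: [-20.7, 2.8, 33.7]
gripper_width: 0.245
gripper_force: 60.0
```

Emit:
send_rows(rows=[0, 0, 0, 1.5, 0, 0, 0, 0, 1.5, 0, 0, 5, -0.8, 1.5, 0, 0, 10, -1.7, 1.5, 0, 0, 15, -2.5, 1.5, 0])

```text
t: 8.62
tcp_pos: [0.4506, -0.0795, 0.0474]
tool_rot: [0.0, 0.997, -0.083, -0.002]
ft_force: [-14.7, 1.6, 20.9]
gripper_width: 0.244
gripper_force: 60.0
```

Emit:
send_rows(rows=[0, 6, -1, 0, 0, 0, 12, -2, 0, 0, 0, 18, -3, 0, 0, 0, 24, -4, 0, 0, 0, 30, -5, 0, 0])

```text
t: 9.03
tcp_pos: [0.4798, -0.0843, 0.0475]
tool_rot: [0.0, 0.997, -0.083, -0.003]
ft_force: [-20.7, 3.4, 27.7]
gripper_width: 0.246
gripper_force: 60.0
```

```bash
python3 st.py; python3 b.py scene bush1,tray
```

```text
9.0833 [ 0.4813 -0.0845  0.0476] yaw -0.16672495258599015 [-14.17581446   1.89605866  19.62643592] [ 0.55  0.22 -0.51  2.02  0.14  0.93 -1.77]
bush 0.66 world [ 0.6165 -0.092 ] 0.017 tool xy [134.7 -15.1  30.2]
t 9.2333 handle pitch deg 1.3297831318790951 floor pitch 0.6387555690720634 floor z at x=90 -62.019697809479034 maxx 134.1641242163324 y -0.10866153671779769 width 0.2471130069504399 gf 59.99766378197819
scene bush1 0.59 794 rect [ 630.8 -498.8   46.3   55.5] 15.6 med [ 638.8 -494.8   81.4] zmax 130.3 circ 626.8 -499.6 28.2
scene bush1 0.45 47 rect [ 647.3 -110.7   20.4   22.1] 9.6 med [ 647.5 -110.8   21.7] zmax 25.3 circ 647.4 -110.9 11.6
scene bush1 0.34 1882 rect [ 512.8 -318.1  120.7  118.5] 62.9 med [ 525.7 -318.3   70.2] zmax 105.3 circ 512.1 -317.1 61.4
scene tray 0.56 2550 rect [545.1 -96.6 149.7 267.7] 80.1 med [ 558.3 -110.3    3.1] zmax 26.1 circ 550.0 -99.0 143.8
[[ 0.    -0.961 -0.278  0.076]
 [ 1.     0.     0.    -0.001]
 [-0.    -0.278  0.961 -0.162]
 [ 0.     0.     0.     1.   ]]
```

Emit:
send_rows(rows=[0, 6, -1, 0.3, 0, 0, 12, -2, 0.3, 0, 0, 18, -3, 0.3, 0, 0, 24, -4, 0.3, 0, 0, 30, -5, 0.3, 0])

```text
t: 9.85
tcp_pos: [0.509, -0.089, 0.0478]
tool_rot: [0.0, 0.997, -0.083, -0.003]
ft_force: [-12.7, 2.4, 16.7]
gripper_width: 0.248
gripper_force: 60.0
```

Emit:
send_rows(rows=[0, 5, -0.8, 0, 0, 0, 9, -1.5, 0, 0, 0, 13, -2.2, 0, 0, 0, 16, -2.7, 0, 0, 0, 16, -2.7, 0, 0])

```text
t: 10.27
tcp_pos: [0.5257, -0.0917, 0.0478]
tool_rot: [0.0, 0.997, -0.083, -0.003]
ft_force: [-17.5, 3.1, 22.9]
gripper_width: 0.248
gripper_force: 60.0
```

```bash
python3 st.py; python3 b.py scene bush1|head -4; ls pics
```

```text
10.3167 [ 0.5257 -0.0917  0.0477] yaw -0.16648234521586053 [-17.53098377   2.52939699  22.93557045] [ 0.52  0.31 -0.49  1.91  0.18  0.97 -1.79]
bush 0.98 world [ 0.6452 -0.1331] 0.0234 tool xy [124.8  20.9  23.7]
bush 0.71 world [ 0.6526 -0.0884] 0.0233 tool xy [124.7 -24.3  23.7]
bush 0.56 world [ 0.6553 -0.1118] 0.0231 tool xy [131.3  -1.7  23.9]
t 10.4667 handle pitch deg 2.946890997700165 floor pitch 0.768184019528107 floor z at x=90 -62.3349370341323 maxx 125.13186414172671 y -0.1389814213657355 width 0.24696534067154385 gf 59.99968394637108
scene bush1 0.53 52 rect [654.6 -88.3  22.   20.4] 83.7 med [655.7 -88.2  23.3] zmax 26.7 circ 655.5 -88.4 11.5
scene bush1 0.46 32 rect [ 660.1 -111.2   15.4   16.9] 29.6 med [ 659.6 -110.3   23.4] zmax 26.3 circ 659.1 -111.0 9.4
scene bush1 0.37 67 rect [ 652.7 -133.3   24.1   31.9] 79.0 med [ 650.  -132.8   23.5] zmax 27.2 circ 653.5 -133.9 17.9
[[ 0.    -0.961 -0.278  0.076]
a.png
b.png
c.png
p10.47.png
p6.17.png
p7.20.png
p9.23.png
w10.62.png
w3.62.png
w9.43.png
```

Emit:
send_rows(rows=[0, 3, -0.5, 0, 0, 0, 6, -1, 0, 0, 0, 8, -1.3, 0, 0, 0, 8, -1.3, 0, 0])

```text
t: 10.95
tcp_pos: [0.5336, -0.0931, 0.0478]
tool_rot: [0.0, 0.997, -0.083, -0.003]
ft_force: [-17.8, 2.7, 22.4]
gripper_width: 0.245
gripper_force: 60.0
```

Emit:
send_rows(rows=[0, 2, -0.3, 0, 0, 0, 3, -0.5, 0, 0, 0, 4, -0.7, 0, 0, 0, 4, -0.7, 0, 0])

```text
t: 11.28
tcp_pos: [0.536, -0.0934, 0.0478]
tool_rot: [0.0, 0.997, -0.083, -0.004]
ft_force: [-27.1, 4.9, 31.6]
gripper_width: 0.246
gripper_force: 60.0
```

```bash
python3 st.py
```

```text
11.3333 [ 0.5359 -0.0934  0.0478] yaw -0.16639673083165593 [-26.24769523   3.78248442  31.28099619] [ 0.51  0.33 -0.49  1.89  0.19  0.98 -1.8 ]
bush 0.92 world [ 0.6606 -0.0885] 0.0234 tool xy [122.4 -25.5  23.3]
bush 0.9 world [ 0.6527 -0.1354] 0.0234 tool xy [122.3  22.   23.4]
bush 0.66 world [ 0.6565 -0.1119] 0.0233 tool xy [122.2  -1.7  23.4]
t 11.4833 handle pitch deg 1.2747811422742057 floor pitch 0.8566343675522847 floor z at x=90 -62.17735465577851 maxx 123.72891744700651 y -0.11743866849647859 width 0.2472575816858558 gf 60.00200961716473
```

Emit:
send_rows(rows=[0, -3, 0.5, 0, 0, 0, -5, 0.8, -2, 0, 0, -7, 1.2, -4, 0, 0, -9, 1.5, -6, 0, 0, -9, 1.5, -6, 0], force=25)

```text
t: 11.9
tcp_pos: [0.5313, -0.0927, 0.042]
tool_rot: [0.0, 0.997, -0.083, 0.0]
ft_force: [-5.2, 1.1, 11.9]
gripper_width: 0.252
gripper_force: 25.0
```

```bash
python3 st.py
```

```text
11.95 [ 0.5314 -0.0927  0.0421] yaw -0.16651496278820352 [-4.9621826   1.75575744 11.6790067 ] [ 0.51  0.32 -0.49  1.91  0.18  0.95 -1.8 ]
bush 0.9 world [ 0.6502 -0.1352] 0.0299 tool xy [124.2  22.2  12.3]
bush 0.83 world [ 0.6544 -0.1117] 0.0299 tool xy [124.5  -1.6  12.2]
t 12.1 handle pitch deg 7.099368895397048 floor pitch 5.677831324606571 floor z at x=90 -54.08880098229113 maxx 128.38968885461975 y -0.1471485862015655 width 0.24801361170584355 gf 24.999948819167912
```

Emit:
send_rows(rows=[0, -2, 0.3, -2, 0, 0, -4, 0.7, -4, 0, 0, -6, 1, -6, 0, 0, -8, 1.3, -8, 0, 0, -9, 1.5, -9, 0], force=25)

```text
t: 12.52
tcp_pos: [0.5242, -0.0915, 0.0331]
tool_rot: [0.0, 0.997, -0.083, 0.002]
ft_force: [5.7, -0.0, 4.0]
gripper_width: 0.254
gripper_force: 25.0
```

Emit:
send_rows(rows=[0, 0, 0, 0, 0, 0, 0, 0, 0, 0, 0, -2, 0.3, 4, 0, 0, -4, 0.7, 8, 0, 0, -6, 1, 12, 0], force=60)

```text
t: 12.93
tcp_pos: [0.5142, -0.09, 0.0433]
tool_rot: [-0.0, 0.997, -0.083, -0.002]
ft_force: [-0.4, 0.2, -4.4]
gripper_width: 0.248
gripper_force: 60.0
```

```bash
python3 st.py
```

```text
12.9833 [ 0.5145 -0.09    0.0442] yaw -0.16649857073433724 [-0.0429069  -0.23963237 -3.72541309] [ 0.53  0.29 -0.49  1.94  0.17  0.95 -1.79]
bush 0.93 world [ 0.642  -0.0856] 0.045 tool xy [125.  -25.5  -1.1]
bush 0.87 world [ 0.6383 -0.1093] 0.045 tool xy [125.3  -1.5  -1.1]
t 13.1333 handle pitch deg 12.60938289881841 floor pitch 12.398054987385013 floor z at x=90 -43.57309039040997 maxx 123.8619445424189 y 0.17429985937125458 width 0.24834302899287128 gf 59.99994803220034
```

Emit:
send_rows(rows=[0, -1, 0, 10, 0, 0, -2, 0, 25, 0, 0, -2, 0, 45, 0, 0, -2, 0, 65, 0, 0, -2, 0, 85, 0])

```text
t: 13.55
tcp_pos: [0.5137, -0.0901, 0.1304]
tool_rot: [-0.0, 0.997, -0.083, -0.0]
ft_force: [0.1, -0.6, -4.3]
gripper_width: 0.246
gripper_force: 60.0
```

Emit:
send_rows(rows=[0, 0, 0, 20, 0, 0, 0, 0, 40, 0, 0, 0, 0, 60, 0, 0, 0, 0, 70, 0, 0, 0, 0, 72, 0])

```text
t: 13.97
tcp_pos: [0.515, -0.0902, 0.2035]
tool_rot: [0.0, 0.997, -0.083, 0.002]
ft_force: [0.3, 0.6, -5.5]
gripper_width: 0.245
gripper_force: 60.0
```

Emit:
send_rows(rows=[0, -5, -6, 0, -0.04, 0, -12, -15, 0, -0.1, 0, -20, -27, 0, -0.16, 0, -28, -39, 0, -0.22, 0, -36, -51, 0, -0.28])

```text
t: 14.38
tcp_pos: [0.4762, -0.142, 0.1994]
tool_rot: [-0.0, 0.975, -0.224, -0.001]
ft_force: [0.0, 0.2, -4.7]
gripper_width: 0.25
gripper_force: 60.0
```

```bash
python3 st.py; python3 b.py wrist jar | head -3; ls -t pics | head -1
```

```text
14.4333 [ 0.4746 -0.1452  0.1992] yaw -0.4597625261763027 [-1.94625723 -3.99598104 -4.5040998 ] [ 0.64  0.06 -0.44  1.84  0.03  1.25 -1.85]
bush 0.79 world [ 0.5804 -0.2164] 0.2012 tool xy [126.4  16.9  -2.3]
bush 0.72 world [ 0.6003 -0.1726] 0.2012 tool xy [124.9 -31.2  -2.4]
bush 0.57 world [ 0.5902 -0.1946] 0.2012 tool xy [125.5  -7.   -2.4]
t 14.5833 handle pitch deg 12.97232040449591 floor pitch 12.357153565318326 floor z at x=90 -43.99344314387273 maxx 123.43791431614983 y -0.25835669760111446 width 0.248487630142986 gf 60.0001248344779
wrist jar 0.81 7320 rect [ 506.3 -316.5  120.7  113.1] 66.3 med [ 508.3 -316.7  102.9] zmax 105.4 circ 510.0 -318.4 61.2
[[ 0.    -0.961 -0.277  0.076]
 [ 1.     0.     0.    -0.   ]
w14.73.png
```

Emit:
send_rows(rows=[0, -8, -10, 0, -0.06, 0, -17, -23, 0, -0.13, 0, -26, -36, 0, -0.2, 0, -35, -49, 0, -0.27, 0, -43, -60, 0, -0.34])

```text
t: 15.15
tcp_pos: [0.4347, -0.2016, 0.2009]
tool_rot: [-0.0, 0.923, -0.384, -0.0]
ft_force: [0.7, -0.1, -4.4]
gripper_width: 0.248
gripper_force: 60.0
```

Emit:
send_rows(rows=[0, -3, -4, 0, -0.05, 0, -5, -7, -4, -0.1, 0, -5, -7, -12, -0.1, 0, -5, -7, -24, -0.1, 0, -5, -7, -32, -0.1])

```text
t: 15.57
tcp_pos: [0.43, -0.2074, 0.1677]
tool_rot: [-0.0, 0.904, -0.428, -0.001]
ft_force: [0.2, -0.2, -3.3]
gripper_width: 0.248
gripper_force: 60.0
```

Emit:
send_rows(rows=[0, 0, 0, -4, 0, 0, 0, 0, -7, 0, 0, 0, 0, -7, 0])

```text
t: 15.82
tcp_pos: [0.4299, -0.2078, 0.1615]
tool_rot: [-0.0, 0.904, -0.428, -0.0]
ft_force: [-0.2, 0.6, -4.5]
gripper_width: 0.248
gripper_force: 60.0
```

```bash
python3 st.py; python3 b.py wrist,scene,side jar | grep jar; ls -t pics | head -1
```

```text
15.8667 [ 0.4301 -0.208   0.162 ] yaw -0.8857055974507856 [-0.65480899  0.6100401  -4.03005149] [ 0.71  0.05 -0.36  1.93  0.02  1.16 -2.11]
bush 0.68 world [ 0.5281 -0.2883] 0.1636 tool xy [124.1 -25.   -1.6]
bush 0.59 world [ 0.5093 -0.3037] 0.1636 tool xy [124.2  -0.8  -1.6]
bush 0.56 world [ 0.4906 -0.3198] 0.1636 tool xy [124.8  23.9  -1.6]
t 16.0167 handle pitch deg 12.36479587391423 floor pitch 12.405973511841452 floor z at x=90 -43.88409158653009 maxx 122.58174889355708 y 0.1697630928950843 width 0.24885042687407272 gf 60.000006426125765
wrist jar 0.82 1386 rect [ 466.1 -337.7   27.8   49.9] 37.4 med [ 461.8 -345.5  103.3] zmax 154.4 circ 466.3 -336.9 27.1
scene jar 0.75 344 rect [ 522.4 -321.5  119.1  100.2] 64.8 med [ 546.3 -329.8  102.2] zmax 107.5 circ 513.7 -317.3 60.2
side jar 0.88 191 rect [ 496.9 -270.9   62.6  182.2] 55.5 med [ 520.7 -269.8  100.8] zmax 106.0 circ 499.1 -267.6 95.1
w16.37.png
```

Emit:
send_rows(rows=[0, -1, -4, -2, 0, 0, -1.5, -8, -5, 0, 0, -1.5, -8, -5, 0, 0, -1.5, -8, -5, 0])

```text
t: 16.7
tcp_pos: [0.4282, -0.2166, 0.1568]
tool_rot: [-0.0, 0.903, -0.429, -0.0]
ft_force: [0.4, 0.1, -3.9]
gripper_width: 0.249
gripper_force: 60.0
```

Emit:
send_rows(rows=[0, 0, 0, 0, 0, 0, 0, 0, 0, 0, 0, 0, 0, 0, 0], force=25)

```text
t: 16.95
tcp_pos: [0.4288, -0.2164, 0.1575]
tool_rot: [0.0, 0.903, -0.429, 0.0]
ft_force: [-0.4, -0.6, -1.0]
gripper_width: 0.248
gripper_force: 25.0
```

```bash
python3 st.py
```

```text
17.0 [ 0.4288 -0.2164  0.1575] yaw -0.8864996031121775 [-0.38965698 -0.98318196 -2.55145116] [ 0.72  0.06 -0.36  1.94  0.02  1.15 -2.1 ]
bush 0.95 world [ 0.521  -0.2904] 0.1237 tool xy [115.6 -24.7  33.9]
bush 0.66 world [ 0.502  -0.3058] 0.1236 tool xy [115.5  -0.2  34. ]
bush 0.64 world [ 0.483  -0.3207] 0.1236 tool xy [115.1  24.   34. ]
t 17.15 handle pitch deg -4.594933144786703 floor pitch -4.586575605449977 floor z at x=90 -70.29498813417332 maxx 121.62717800238156 y -0.30016545295659947 width 0.25144032025257707 gf 25.003027457278222
```

Emit:
send_rows(rows=[0, 0, 0, 0, 0, 0, 0, 0, 0, 0, 0, 0, 0, 0, 0], force=12)

```text
t: 17.4
tcp_pos: [0.4287, -0.2163, 0.1573]
tool_rot: [-0.0, 0.903, -0.429, 0.0]
ft_force: [0.4, -0.5, -0.6]
gripper_width: 0.25
gripper_force: 12.0
```

```bash
python3 st.py
```

```text
17.45 [ 0.4287 -0.2163  0.1573] yaw -0.8864401149073112 [ 0.22440388 -0.28419539 -0.51213945] [ 0.72  0.06 -0.36  1.94  0.02  1.15 -2.1 ]
bush 0.73 world [ 0.483  -0.3211] 0.1236 tool xy [115.5  24.2  33.7]
bush 0.6 world [ 0.521  -0.2903] 0.1237 tool xy [115.7 -24.7  33.6]
t 17.6 handle pitch deg -0.24219816901423563 floor pitch -4.339513425655786 floor z at x=90 -70.01260310293549 maxx 118.43208630330251 y 0.24331534519169123 width 0.2540362853480014 gf 12.003888718318194
```

Emit:
send_rows(rows=[0, 3, -4, 5, 0, 0, 6, -8, 10, 0, 0, 10, -12, 14, 0, 0, 13, -16, 18, 0, 0, 16, -19, 22, 0], force=9)

```text
t: 18.02
tcp_pos: [0.445, -0.2362, 0.1797]
tool_rot: [0.0, 0.903, -0.429, 0.0]
ft_force: [-1.0, -0.2, -2.7]
gripper_width: 0.251
gripper_force: 9.0
```

```bash
python3 st.py; python3 b.py scene jar | grep jar
```

```text
18.0667 [ 0.4456 -0.2368  0.1803] yaw -0.8874780006457615 [-0.94723938 -1.39192762 -0.62816003] [ 0.73  0.09 -0.35  1.86  0.03  1.2  -2.08]
bush 0.89 world [ 0.5248 -0.2958] 0.1179 tool xy [ 95.6 -24.1  62.6]
bush 0.88 world [ 0.4869 -0.3255] 0.1178 tool xy [94.7 24.  62.7]
bush 0.87 world [ 0.5059 -0.3109] 0.1177 tool xy [95.4  0.1 62.8]
t 18.2167 handle pitch deg -17.833834801243025 floor pitch -20.470715283699253 floor z at x=90 -99.91411045518171 maxx 91.46316763638086 y -0.2964618759872331 width 0.2562232546632494 gf 9.019492689985782
scene jar 0.94 315 rect [ 525.  -326.8  121.1   87.3] 52.6 med [ 548.3 -338.9  101.8] zmax 106.7 circ 514.5 -318.8 61.4
```

Modelled tilt reached; continue to 35° and 50°.

Emit:
send_rows(rows=[0, 3, -4, 4, 0, 0, 6, -8, 8, 0, 0, 9, -11, 12, 0, 0, 12, -15, 15, 0, 0, 15, -19, 18, 0])

```text
t: 18.78
tcp_pos: [0.4598, -0.2547, 0.1974]
tool_rot: [-0.0, 0.903, -0.429, -0.0]
ft_force: [0.6, -1.3, -3.7]
gripper_width: 0.252
gripper_force: 9.0
```

```bash
python3 st.py; python3 b.py scene jar,bush1 | grep -v "\["; ls -t pics|head -3
```

```text
18.8333 [ 0.4604 -0.2556  0.1979] yaw -0.8871190843053356 [ 0.85912461 -2.03145547 -2.56679327] [ 0.73  0.12 -0.34  1.78  0.04  1.25 -2.07]
bush 0.95 world [ 0.489  -0.3286] 0.1109 tool xy [74.6 24.  87. ]
bush 0.67 world [ 0.5267 -0.2982] 0.1115 tool xy [ 74.9 -24.4  86.5]
bush 0.66 world [ 0.5075 -0.3127] 0.1117 tool xy [73.9 -0.4 86.3]
t 18.9833 handle pitch deg 70.92164950799075 floor pitch -36.19021786799146 floor z at x=90 -141.32164214687043 maxx 72.44383999972406 y 0.4539117054598928 width 0.2520582664411053 gf 8.999793457332999
w19.18.png
p18.98.png
w18.37.png
```

Emit:
send_rows(rows=[0, 3, -4, 3, 0, 0, 7, -8, 6, 0, 0, 10, -13, 9, 0, 0, 14, -17, 11, 0, 0, 17, -21, 13, 0])

```text
t: 19.6
tcp_pos: [0.4772, -0.2757, 0.2104]
tool_rot: [-0.0, 0.903, -0.429, 0.0]
ft_force: [0.4, 0.6, -2.4]
gripper_width: 0.249
gripper_force: 9.0
```

```bash
python3 st.py; python3 b.py scene,side jar,bush1 | grep -v "\[\["; ls -t pics|head -3
```

```text
19.65 [ 0.4776 -0.2765  0.2106] yaw -0.8870514345435511 [ 0.45593114 -0.35256798 -1.48886671] [ 0.74  0.16 -0.33  1.71  0.05  1.28 -2.06]
bush 0.97 world [ 0.5484 -0.3249] 0.0254 tool xy [ 82.  -24.2 185.3]
bush 0.7 world [ 0.5308 -0.341 ] 0.0253 tool xy [ 83.5  -0.4 185.4]
bush 0.62 world [ 0.5116 -0.3557] 0.0253 tool xy [ 82.7  23.7 185.4]
t 19.8 handle pitch deg -30.68206555181684 floor pitch -36.78295350727518 floor z at x=90 -142.9929769877843 maxx 73.2619629536163 y -0.2496638998368802 width 0.25436807502303255 gf 8.99944636184955
scene jar 0.65 309 rect [ 527.5 -320.8  120.2   90.3] 79.5 med [ 551.5 -323.9  102. ] zmax 107.0 circ 512.8 -318.3 61.1
 [ 1.     0.     0.    -0.   ]
 [-0.    -0.277  0.961 -0.162]
 [ 0.     0.     0.     1.   ]]
w20.15.png
p19.80.png
w19.18.png
```

Emit:
send_rows(rows=[0, 0, 0, 0, 0, 0, 0, 0, 10, 0, 0, 0, 0, 30, 0, 0, 0, 0, 60, 0, 0, -3, 5, 80, 0], force=60)

```text
t: 20.57
tcp_pos: [0.4739, -0.2711, 0.293]
tool_rot: [0.0, 0.903, -0.429, 0.001]
ft_force: [0.3, -1.1, -1.9]
gripper_width: 0.25
gripper_force: 60.0
```

Emit:
send_rows(rows=[0, -2, 25, 0, 0.06, 0, -5, 60, 0, 0.14, 0, -8, 95, 0, 0.24, 0, -10, 130, 0, 0.34, 0, -10, 165, 0, 0.44])

```text
t: 20.98
tcp_pos: [0.463, -0.1037, 0.2911]
tool_rot: [0.0, 0.976, -0.219, 0.0]
ft_force: [0.9, 0.4, -1.5]
gripper_width: 0.246
gripper_force: 60.0
```

Emit:
send_rows(rows=[0, 0, 35, 0, 0.1, 0, 0, 70, 0, 0.2, 0, 0, 105, 0, 0.3, 0, 0, 140, 0, 0.34, 0, 0, 175, 0, 0.34])

```text
t: 21.4
tcp_pos: [0.4632, 0.0716, 0.2913]
tool_rot: [0.0, 0.999, -0.052, 0.001]
ft_force: [1.8, -1.2, -2.1]
gripper_width: 0.251
gripper_force: 60.0
```

Emit:
send_rows(rows=[0, 0, 30, -20, 0, 0, 0, 45, -50, 0, 0, 0, 50, -80, 0, 0, 0, 50, -105, 0, 0, 0, 50, -120, 0])

```text
t: 21.82
tcp_pos: [0.4623, 0.1201, 0.1683]
tool_rot: [0.0, 0.999, -0.052, -0.001]
ft_force: [-0.0, -0.9, -2.4]
gripper_width: 0.247
gripper_force: 60.0
```

```bash
python3 st.py; ls -t pics | head -1
```

```text
21.8667 [0.4614 0.1194 0.1664] yaw -0.10588031435767192 [-0.98701977 -0.0170632  -4.37777284] [ 0.37  0.07 -0.73  1.91  0.05  1.18 -2.06]
t 22.0167 handle pitch deg 62.08293382337485 floor pitch -36.956643541475586 floor z at x=90 -146.5633444596598 maxx 71.51462055897008 y -0.2272995921422044 width 0.24741633482748163 gf 59.99934973195195
p22.02.png
```

Emit:
send_rows(rows=[0, 20, 0, -15, 0, 0, 35, 0, -35, 0, 0, 35, 0, -48, 0, 0, 35, 0, -52, 0, 0, 35, 0, -52, 0])

```text
t: 22.43
tcp_pos: [0.4986, 0.1197, 0.1186]
tool_rot: [-0.0, 0.999, -0.053, -0.0]
ft_force: [-0.7, 0.1, -2.3]
gripper_width: 0.252
gripper_force: 60.0
```

Emit:
send_rows(rows=[0, -1, 0, -3, 0, 0, -8, 0, -8, 0, 0, -16, 0, -13, 0, 0, -24, 0, -19, 0, 0, -24, 0, -19, 0], force=15)

```text
t: 22.85
tcp_pos: [0.4723, 0.1199, 0.0984]
tool_rot: [0.0, 0.999, -0.053, -0.001]
ft_force: [-1.4, 1.4, 2.7]
gripper_width: 0.251
gripper_force: 15.0
```

```bash
python3 st.py; ls -t pics | head -1
```

```text
22.9 [0.4731 0.1198 0.0989] yaw -0.10572600468704807 [-0.85472242  0.42318023 -0.98269678] [ 0.34  0.18 -0.73  1.97  0.14  1.04 -2.13]
t 23.05 handle pitch deg 67.19376987703814 floor pitch -27.32256749579882 floor z at x=90 -116.32387390692602 maxx 91.30230403184295 y -0.17242843818252798 width 0.25237277148756604 gf 14.990264215157367
p23.05.png
```

Emit:
send_rows(rows=[0, -9, 1, -8, 0, 0, -17, 2, -16, 0, 0, -25, 2.5, -25, 0, 0, -32, 3, -34, 0, 0, -38, 4, -43, 0])

```text
t: 23.47
tcp_pos: [0.4358, 0.1236, 0.0552]
tool_rot: [0.0, 0.999, -0.053, 0.0]
ft_force: [1.3, -0.7, -0.8]
gripper_width: 0.254
gripper_force: 15.0
```

Emit:
send_rows(rows=[0, -3, 0, -6, 0, 0, -5, 0.5, -11, 0, 0, -5, 0.5, -13, 0, 0, -5, 0.5, -13, 0])

```text
t: 23.8
tcp_pos: [0.4297, 0.1243, 0.0424]
tool_rot: [0.0, 0.999, -0.053, -0.002]
ft_force: [-1.9, -1.0, 1.6]
gripper_width: 0.251
gripper_force: 15.0
```

```bash
python3 st.py; ls -t pics | head -1
```

```text
23.85 [0.4304 0.1243 0.0425] yaw -0.10619720017020377 [ 0.65980646 -0.33806107 -2.52614376] [ 0.32  0.18 -0.74  2.1   0.15  0.91 -2.18]
p23.05.pngTraceback (most recent call last):
  File "st.py", line 10, in <module>
    import pan; c=pan.pan(); cv2.imwrite("pics/p%.2f.png"%env.state()["t"],c["color"])
                  ~~~~~~~^^
  File "pan.py", line 4, in pan
    P=pts(c,ms[0]["region"]); Q=(P-M[:3,3])@M[:3,:3]*1000
            ~~^^^
IndexError: list index out of range
```

Emit:
send_rows(rows=[0, 0, 0, -2, 0, 0.6, 0, 0, -2, 0, 0.6, 0, 0, -2, 0, 0.6, 0, 0, -2, 0, 0.6, 0, 0, -2, 0])

```text
t: 24.42
tcp_pos: [0.4318, 0.1243, 0.0412]
tool_rot: [-0.0, 0.999, -0.053, 0.0]
ft_force: [0.8, -0.7, -0.2]
gripper_width: 0.472
gripper_force: 0.0
```

Emit:
send_rows(rows=[0.6, 0, 0, 25, 0, 0.6, 0, 0, 60, 0, 0.6, 0, 0, 95, 0, 0.6, 0, 10, 130, 0, 0.6, 0, 30, 150, 0])

```text
t: 24.83
tcp_pos: [0.433, 0.1531, 0.1948]
tool_rot: [0.0, 0.998, -0.055, 0.002]
ft_force: [1.1, 0.4, -0.5]
gripper_width: 0.6
gripper_force: 0.0
```

```bash
cat > f.py <<'E'
from h import *
for n in ("wrist","side","scene"):
    c=cap(n)
    m=env.masks_of(n,"scoop")
    if m:
        P=pts(c,m[0]["region"])*1000; H=P[P[:,2]>45]; 
        if len(H)>30: d=H-H.mean(0); v=np.linalg.svd(d,full_matrices=False)[2][0]; print(n,"handle elev",np.rad2deg(np.arcsin(abs(v[2]))),"z range",np.percentile(P[:,2],[2,98]))
    print(n,"lid",env.tip_of(n,"lid")[:1],"jar",env.tip_of(n,"jar")[:1])
    for r in env.masks_of(n,"lid")[:1]:
        P=pts(c,r["region"]); K=P[P[:,2]>.03]; print("knob",len(K),cv2.minEnclosingCircle((K[:,:2]*1000).astype(np.float32)) if len(K)>5 else 0,np.percentile(P[:,2],98))
E
python3 f.py; python3 b.py scene,side,wrist lid,jar | grep circ
```

```text
wrist handle elev 11.65952783936444 z range [-0.80651952 73.63758229]
wrist lid [] jar []
knob 660 ((513.99658203125, 311.2312316894531), 12.164456367492676) 0.03716494192650466
side handle elev 11.003888022512792 z range [-2.58311353 73.68466706]
side lid [{'centre': [0.5173, 0.3085, -0.0004], 'conf': 0.96}] jar []
knob 104 ((512.447021484375, 312.10107421875), 12.415864944458008) 0.03691342976096631
scene handle elev 12.716246264554686 z range [-2.88001368 73.65837264]
scene lid [{'centre': [0.5174, 0.3133, 0.0047], 'conf': 0.61}] jar [{'centre': [0.5109, -0.3185, 0.0022], 'conf': 0.97}]
knob 39 ((518.3374633789062, 312.33013916015625), 12.08468246459961) 0.03686998649382556
scene lid 0.69 560 rect [819.4  22.4  58.7 131.8] 0.3 med [813.1  -2.5   7.6] zmax 12.4 circ 810.5 22.8 66.7
side lid 0.91 2055 rect [514.2 313.1 112.3 117.5] 20.6 med [510.6 319.   10.4] zmax 14.4 circ 513.9 312.4 59.2
wrist lid 0.72 12184 rect [514.  311.6 115.2 115.7] 12.2 med [517.5 307.5  10.5] zmax 13.0 circ 514.1 311.7 58.4
```

Emit:
send_rows(rows=[0.6, 16, 32, 0, 0.08, 0.6, 32, 64, 0, 0.16, 0.6, 48, 96, -20, 0.24, 0.6, 64, 128, -50, 0.3, 0.6, 81, 158, -75, 0.3])

```text
t: 26.5
tcp_pos: [0.5111, 0.3096, 0.1185]
tool_rot: [-0.0, 0.995, 0.098, 0.0]
ft_force: [0.7, 0.2, 0.9]
gripper_width: 0.602
gripper_force: 0.0
```

Emit:
send_rows(rows=[0.6, 0, 0, -10, 0, 0.6, 0, 0, -10, 0])

```text
t: 26.67
tcp_pos: [0.5082, 0.3088, 0.1057]
tool_rot: [0.0, 0.995, 0.098, -0.003]
ft_force: [-0.3, -0.6, -0.5]
gripper_width: 0.599
gripper_force: 0.0
```

Run:
```python
from h import *
c=cap("wrist"); M=T(); P=pts(c); K=P[(P[:,2]>.03)&(P[:,2]<.042)&(np.hypot(P[:,0]-.514,P[:,1]-.312)<.03)]
print(env.state()["tcp_pos"],env.state()["qpos"][6],len(K),cv2.minEnclosingCircle((K[:,:2]*1000).astype(np.float32)) if len(K) else 0, env.tip_of("wrist","lid"))
```

```text
[0.50904831 0.30800556 0.10797155] -2.2567482026476102 976 ((514.2100219726562, 311.6857604980469), 12.092049598693848) [{'centre': [0.5175, 0.3132, -0.0012], 'conf': 0.78}]
```

Emit:
send_rows(rows=[0.6, 5, 3.5, -20, 0, 0.6, 5, 3.5, -45, 0, 0.6, 5, 3.5, -70, 0, 0.6, 5, 3.5, -85, 0, 0.6, 5, 3.5, -89, 0])

```text
t: 27.18
tcp_pos: [0.515, 0.3096, 0.0198]
tool_rot: [0.001, 0.995, 0.096, -0.0]
ft_force: [-0.6, -0.2, 0.1]
gripper_width: 0.603
gripper_force: 0.0
```

Emit:
send_rows(rows=[0.6, 0, 0, 0, 0, 0, 0, 0, 0, 0, 0, 0, 0, 0, 0, 0, 0, 0, 0, 0, 0, 0, 0, 0, 0], force=35)

```text
t: 27.6
tcp_pos: [0.5157, 0.3119, 0.0217]
tool_rot: [-0.0, 0.995, 0.097, 0.001]
ft_force: [-0.4, -0.5, -0.5]
gripper_width: 0.38
gripper_force: 0.0
```

Emit:
send_rows(rows=[0, 0, 0, 0, 0, 0, 0, 0, 0, 0, 0, 0, 0, 0, 0])

```text
t: 27.85
tcp_pos: [0.5154, 0.3117, 0.0211]
tool_rot: [-0.0, 0.995, 0.097, 0.0]
ft_force: [-0.3, -0.8, 3.9]
gripper_width: 0.259
gripper_force: 35.0
```

Emit:
send_rows(rows=[0, 0, 0, 10, 0, 0, 0, 0, 40, 0, 0, 0, 0, 75, 0, 0, 0, 0, 110, 0, 0, 0, 0, 145, 0])

```text
t: 28.27
tcp_pos: [0.5145, 0.3116, 0.1676]
tool_rot: [-0.0, 0.995, 0.097, -0.0]
ft_force: [1.4, 0.1, -2.2]
gripper_width: 0.266
gripper_force: 35.0
```

Emit:
send_rows(rows=[0, 0, -15, 25, 0, 0, 0, -45, 45, 0, 0, 0, -80, 55, 0, 0, 0, -115, 55, 0, 0, 0, -150, 55, 0])

```text
t: 28.68
tcp_pos: [0.515, 0.1606, 0.2219]
tool_rot: [-0.0, 0.995, 0.097, 0.001]
ft_force: [1.3, -0.1, -1.6]
gripper_width: 0.261
gripper_force: 35.0
```

Emit:
send_rows(rows=[0, 0, -35, 0, 0, 0, 0, -70, 0, 0, 0, 0, -105, 0, 0, 0, 0, -140, 0, 0, 0, 0, -175, 0, 0])

```text
t: 29.1
tcp_pos: [0.5146, -0.0148, 0.2212]
tool_rot: [0.0, 0.995, 0.097, 0.0]
ft_force: [0.7, 0.0, -0.4]
gripper_width: 0.26
gripper_force: 35.0
```

Emit:
send_rows(rows=[0, 0, -35, 0, 0, 0, 0, -70, 0, 0, 0, 0, -105, 0, 0, 0, 0, -140, 0, 0, 0, 0, -170, 0, 0])

```text
t: 29.52
tcp_pos: [0.5145, -0.1858, 0.2211]
tool_rot: [0.0, 0.995, 0.096, -0.0]
ft_force: [-0.3, -0.2, -1.3]
gripper_width: 0.262
gripper_force: 35.0
```

Emit:
send_rows(rows=[0, 0, -15, 0, 0, 0, 0, -20, 0, 0, 0, 0, -20, 0, 0])

```text
t: 29.77
tcp_pos: [0.515, -0.2038, 0.2206]
tool_rot: [-0.0, 0.995, 0.096, -0.0]
ft_force: [0.4, 0.6, -0.3]
gripper_width: 0.261
gripper_force: 35.0
```

Run:
```python
from h import *
from scipy.optimize import least_squares
c=cap("wrist"); M=T(); s=env.state(); print(s["t"],s["tcp_pos"],s["gripper_width"],s["ft_force"])
cv2.imwrite("pics/q.png",c["color"])
P=pts(c)
def fit(K):
    f=lambda p:np.hypot(K[:,0]-p[0],K[:,1]-p[1])-p[2]
    return least_squares(f,[*K[:,:2].mean(0),.058],loss="soft_l1",f_scale=.002).x.round(4)
for n in ("wrist","scene","side"):
    if n!="wrist": c=cap(n); P=pts(c)
    for r in env.masks_of(n,"jar")[:1]:
        K=pts(c,r["region"]); K=K[(K[:,2]>.101)&(K[:,2]<.108)]; print(n,"jar",round(r["conf"],2),len(K),fit(K) if len(K)>20 else 0)
    for r in env.masks_of(n,"lid")[:1]:
        K=pts(c,r["region"]); print(n,"lid",round(r["conf"],2),np.percentile(K,[2,98],axis=0).round(3).tolist())
    print(env.tip_of(n,"jar")[:1],env.tip_of(n,"lid")[:1])
```

```text
29.8167 [ 0.51535531 -0.20211298  0.22073041] 0.2624527526183025 [ 0.82286968  0.48438663 -1.57922954]
wrist jar 0.84 1553 [ 0.51   -0.3176  0.0552]
wrist lid 0.93 [[0.463, -0.251, 0.208], [0.568, -0.151, 0.237]]
[{'centre': [0.5087, -0.3191, 0.0023], 'conf': 0.87}] [{'centre': [0.5176, -0.2033, 0.1981], 'conf': 0.66}]
scene jar 0.77 248 [ 0.5122 -0.3172  0.0554]
scene lid 0.86 [[0.465, -0.254, 0.205], [0.571, -0.149, 0.237]]
[{'centre': [0.5122, -0.3172, 0.0016], 'conf': 0.75}] [{'centre': [0.515, -0.2019, 0.2021], 'conf': 0.74}]
side jar 0.65 89 [ 0.5082 -0.3165  0.0564]
side lid 0.68 [[0.46, -0.271, 0.098], [0.566, -0.147, 0.214]]
[{'centre': [0.51, -0.3159, -0.0033], 'conf': 0.74}] [{'centre': [0.5165, -0.2066, 0.1995], 'conf': 0.59}]
```

Emit:
send_rows(rows=[0, -1, -30, 0, 0, 0, -3, -60, 0, 0, 0, -5, -90, 0, 0, 0, -5.5, -110, -20, 0, 0, -5.5, -116, -45, 0])

```text
t: 30.93
tcp_pos: [0.5095, -0.3248, 0.1767]
tool_rot: [0.002, 0.996, 0.094, 0.001]
ft_force: [0.4, 0.3, -2.0]
gripper_width: 0.26
gripper_force: 35.0
```

Emit:
send_rows(rows=[0, 0, 0, -20, 0, 0, 0, 0, -35, 0, 0, 0, 0, -40, 0, 0, 0, 0, -40, 0])

```text
t: 31.27
tcp_pos: [0.5089, -0.319, 0.1343]
tool_rot: [-0.001, 0.995, 0.097, -0.001]
ft_force: [0.7, 0.2, -0.0]
gripper_width: 0.262
gripper_force: 35.0
```

```bash
cat > g.py <<'E'
from h import *
from scipy.optimize import least_squares
def fit(K):
    f=lambda p:np.hypot(K[:,0]-p[0],K[:,1]-p[1])-p[2]
    return least_squares(f,[*K[:,:2].mean(0),.058],loss="soft_l1",f_scale=.002).x.round(4)
s=env.state(); print(s["t"],s["tcp_pos"],s["ft_force"])
for n in ("wrist","scene","side"):
    c=cap(n)
    for r in env.masks_of(n,"lid")[:1]:
        K=pts(c,r["region"]); F=K[(K[:,2]>.10)&(K[:,2]<.135)]
        print(n,"lid",round(r["conf"],2),np.percentile(K,[2,98],axis=0).round(4).tolist(),"circ",cv2.minEnclosingCircle((F[:,:2]*1000).astype(np.float32)) if len(F)>9 else 0)
    for r in env.masks_of(n,"jar")[:1]:
        K=pts(c,r["region"]); F=K[(K[:,2]>.085)&(K[:,2]<.108)]; print(n,"jar",round(r["conf"],2),len(F),fit(F) if len(F)>20 else 0)
    print(env.tip_of(n,"jar")[:1],env.tip_of(n,"lid")[:1])
    cv2.imwrite("pics/g_%s%.1f.png"%(n,s["t"]),cv2.resize(c["color"][100:300,100:420] if n=="scene" else c["color"],None,fx=1,fy=1))
E
python3 g.py; ls -t pics|head -3
```

```text
31.2667 [ 0.50893211 -0.31903128  0.13431701] [ 0.66203619  0.1528052  -0.01519526]
wrist lid 0.96 [[0.4569, -0.3658, 0.1212], [0.5622, -0.2655, 0.1507]] circ ((509.3857421875, -318.6690979003906), 59.93851852416992)
wrist jar 0.68 2043 [ 0.5069 -0.3188  0.0603]
[] [{'centre': [0.5109, -0.3182, 0.1101], 'conf': 0.95}]
scene lid 0.73 [[0.4653, -0.3708, 0.1225], [0.5647, -0.2683, 0.1529]] circ ((512.8743286132812, -319.3191223144531), 57.89049530029297)
scene jar 0.94 325 [ 0.5123 -0.3175  0.0574]
[{'centre': [0.5157, -0.3184, 0.0046], 'conf': 0.82}] [{'centre': [0.5095, -0.3198, 0.1211], 'conf': 0.73}]
side lid 0.98 [[0.4553, -0.3422, 0.1198], [0.5597, -0.2627, 0.1291]] circ ((507.9299621582031, -314.5959777832031), 58.319271087646484)
side jar 0.79 315 [ 0.5076 -0.3164  0.0574]
[{'centre': [0.5084, -0.317, 0.0014], 'conf': 0.91}] [{'centre': [0.5097, -0.3228, 0.1168], 'conf': 0.59}]
g_side31.3.png
g_scene31.3.png
g_wrist31.3.png
```

Emit:
send_rows(rows=[0, 0, 1, -4, 0, 0, 0, 1, -7, 0, 0, 0, 1, -10, 0, 0, 0, 1, -12, 0, 0, 0, 1, -13, 0])

```text
t: 32.43
tcp_pos: [0.5094, -0.3183, 0.122]
tool_rot: [-0.0, 0.995, 0.097, -0.0]
ft_force: [-0.4, 0.0, -1.3]
gripper_width: 0.262
gripper_force: 35.0
```

Emit:
send_rows(rows=[0, 0, 0, -0.7, 0, 0, 0, 0, -1.5, 0, 0, 0, 0, -1.5, 0, 0, 0, 0, -1.5, 0])

```text
t: 32.77
tcp_pos: [0.5097, -0.3184, 0.1212]
tool_rot: [0.0, 0.995, 0.097, 0.0]
ft_force: [0.7, -0.9, -1.7]
gripper_width: 0.261
gripper_force: 35.0
```

```bash
python3 g.py; ls -t pics|head -3
```

```text
32.7667 [ 0.5097373  -0.31844621  0.12121744] [ 0.72923167 -0.93930818 -1.68173657]
wrist lid 0.74 [[0.4578, -0.3652, 0.1083], [0.5629, -0.2652, 0.1376]] circ ((510.00628662109375, -317.89508056640625), 59.86330032348633)
wrist jar 0.79 1756 [ 0.5088 -0.3184  0.0594]
[] [{'centre': [0.5109, -0.3178, 0.0991], 'conf': 0.86}]
scene lid 0.96 [[0.4577, -0.3689, 0.1027], [0.5659, -0.2638, 0.1378]] circ ((510.8956604003906, -317.2087707519531), 60.1188850402832)
[{'centre': [0.5124, -0.3183, 0.0051], 'conf': 0.95}] [{'centre': [0.5067, -0.3161, 0.1024], 'conf': 0.69}]
side lid 0.85 [[0.4532, -0.3436, 0.1023], [0.5601, -0.2604, 0.1201]] circ ((507.3239440917969, -314.4560546875), 58.33932113647461)
side jar 0.83 226 [ 0.508  -0.3176  0.0592]
[{'centre': [0.5108, -0.3163, 0.0004], 'conf': 0.97}] [{'centre': [0.5105, -0.3215, 0.0997], 'conf': 0.71}]
g_side32.8.png
g_scene32.8.png
g_wrist32.8.png
```

Basically home; 1 mm more, release (partly open), retreat.

Emit:
send_rows(rows=[0, 0, 0, -1, 0, 0.5, 0, 0, -1, 0, 0.5, 0, 0, -1, 0, 0.5, 0, 0, -1, 0, 0.5, 0, 0, -1, 0])

```text
t: 33.93
tcp_pos: [0.5098, -0.3184, 0.1202]
tool_rot: [0.0, 0.995, 0.097, 0.0]
ft_force: [-1.2, -0.2, -0.2]
gripper_width: 0.462
gripper_force: 0.0
```

Emit:
send_rows(rows=[0.5, 0, 0, 10, 0, 0.5, 0, 0, 40, 0, 0.5, 0, 0, 75, 0, 0.5, -10, 10, 110, 0, 0.5, -20, 30, 130, 0])

```text
t: 34.35
tcp_pos: [0.4902, -0.2904, 0.2545]
tool_rot: [0.001, 0.995, 0.095, 0.002]
ft_force: [-0.4, 0.7, 0.6]
gripper_width: 0.503
gripper_force: 0.0
```

Emit:
send_rows(rows=[0.5, 0, 35, 0, 0, 0.5, 0, 70, 0, 0, 0.5, 0, 105, 0, 0, 0.5, 0, 120, 0, 0, 0.5, 0, 120, 0, 0])

```text
t: 34.77
tcp_pos: [0.4904, -0.1638, 0.2516]
tool_rot: [0.0, 0.995, 0.1, 0.001]
ft_force: [0.4, -0.1, 0.9]
gripper_width: 0.497
gripper_force: 0.0
```

```bash
python3 g.py; python3 f.py|grep elev
python3 - <<'E'
from h import *
c=cap("scene"); a=c["color"][130:310,100:400]; d=cap("side")["color"][100:340,230:470]
cv2.imwrite("pics/end.png",np.hstack([cv2.resize(a,(480,360)),cv2.resize(d,(320,360))]))
E
```

```text
34.7667 [ 0.49036729 -0.16382095  0.25157147] [ 0.42286474 -0.14910324  0.86051179]
wrist lid 0.95 [[0.4657, -0.3695, 0.1072], [0.5612, -0.2651, 0.1363]] circ ((509.74530029296875, -318.3835144042969), 58.87029266357422)
wrist jar 0.86 1239 [ 0.5092 -0.3181  0.0592]
[{'centre': [0.5099, -0.3169, 0.0002], 'conf': 0.77}] [{'centre': [0.5113, -0.3194, 0.0979], 'conf': 0.74}]
scene lid 0.73 [[0.4555, -0.3698, 0.1023], [0.5635, -0.266, 0.1362]] circ ((511.13720703125, -316.1748962402344), 61.00400161743164)
scene jar 0.86 254 [ 0.5109 -0.3178  0.0591]
[{'centre': [0.5149, -0.32, 0.0036], 'conf': 0.82}] [{'centre': [0.5107, -0.3168, 0.1037], 'conf': 0.81}]
side lid 0.82 [[0.4533, -0.3646, 0.1002], [0.5604, -0.1419, 0.2495]] circ ((507.749267578125, -316.025390625), 59.67075729370117)
side jar 0.75 211 [ 0.5079 -0.3188  0.06  ]
[{'centre': [0.5123, -0.3197, -0.002], 'conf': 0.7}] [{'centre': [0.5113, -0.3209, 0.101], 'conf': 0.78}]
wrist handle elev 10.438806460814446 z range [-0.89450191 71.37309522]
side handle elev 10.386981862205666 z range [-2.72172645 73.73876048]
scene handle elev 12.515181138154752 z range [-3.06195372 73.03271976]
```

View pics/end.png

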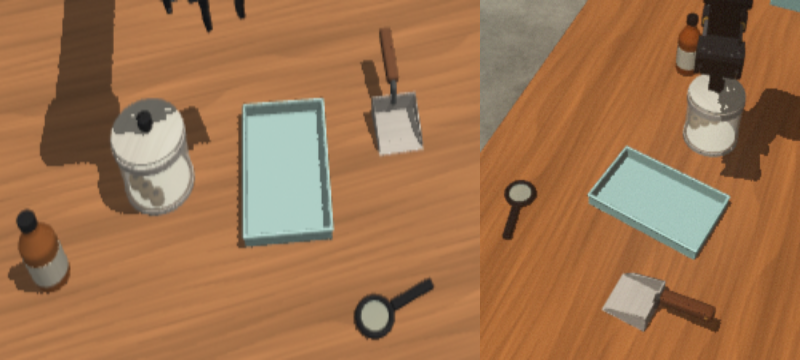

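The picture shows the lid seated on the jar (about pixel 148,130) with the bushes inside (about 150,190). The scoop lies flat (about 397,120), the tray is empty, and the bottle and loupe are where they were.

```bash
python3 -c "
from rig import env
print(env.sign_off())"
```

```text
the job is handed in; nothing more can be done
None
```

The three brass bushes are in the jar, the lid is seated knob up, and the scoop lies flat on the bench; I handed the job in at about 35 s of robot time, and no verdict came back.

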